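Drive the seized pivot pin out of the rocker stand

TASK

The brass pivot pin has seized in the steel block of the blue rocker stand, its head underneath. With the slim red-handled punch from the wooden tool block, feel for the hole in the brass swing plate covering the bore, swing the plate with the punch until the punch enters the bore, and press the pin steadily down, never with more than 25 N, until it drops into the catch tray; then stand the punch back in the tool block and leave all else alone.

Things in the scene. Friction and masses are not known exactly. Their poses are not given: they have to be found in the camera images.
- stand: Fixed rocker stand: white base 170 x 180 x 12 mm; blue posts at y = +-78 mm carry a blue yoke along y with a steel bearing block, 40 x 40 mm, underside 70 mm and top 105 mm above the table. An upright 10 mm bore runs through its middle. Below: square aluminium catch tray, 90 mm inside, floor at 14 mm, walls to 34 mm. Origin: centre of the base's underside, on the bore axis; z up.
- bore_mouth (a point): Centre of the bore's upper mouth, on the block's top, 105 mm above the table. A brass swing plate, 62 x 26 x 4 mm, covers it, top at 109 mm, with a 10 mm hole in its middle, 30 mm from its pivot, a screw 30 mm from the bore along the stand's +y. It stands swung up to 0.4 rad either way (no reading: look or feel) and turns against about 1 N; its hole is over the bore when it points along -y.
- pin: Seized brass pin: shaft 9 mm thick, 27 mm long, pointing up; head 14 mm wide, 5 mm thick, below the block. Origin: centre of the head's underside; z along the shaft. Starts upright in the bore, upper end 8 to 12 mm below the mouth. Moves only when pushed with some 5 to 16 N, resists so all the way, and drops free once its upper end leaves the block's underside.
- pin_mid (a point): Middle of the pin's length, 16 mm from either end.
- rack: Fixed wooden tool block, 60 (x) x 210 (y) x 70 mm high, with three upright holes of 14 mm diameter, 65 mm deep, on its y axis at y = -70, 0 and +70 mm. Each holds a tool. Origin: centre of the underside; z up.
- punch: Drift punch: steel shank 7 mm thick, 60 mm long; round collar 28 mm wide, 60 to 66 mm above the tip; red square handle 16 x 16 mm, 66 to 121 mm above the tip. 0.1 to 0.16 kg. Hangs upright by its collar in one of the tool block's holes (which one varies), tip 10 mm above the table, handle sides parallel to the block's. Origin: centre of the flat tip; z up to the handle.
- punch_tip (a point): Centre of the punch's flat tip.
- punch_grip (a point): Middle of the red handle, 93.5 mm above the tip.
- thick_punch: Blue-handled punch, shank 12 mm diameter, too thick for the bore; otherwise like the red one, in another hole of the tool block. Leave alone.
- awl: Yellow-handled awl, 5 mm shank with a slender point, otherwise like the red punch; in another hole of the tool block. Leave alone.
- amber_bottle: Amber bottle with blue cap, 72 mm diameter, 160 mm high. Origin under its centre. Leave alone.
- small_bottle: Small glass bottle with blue cap, 44 mm diameter, 80 mm high. Leave alone.
- jar: White jar with black lid, 50 mm diameter, 60 mm high. Leave alone.
- beaker: Glass beaker, 84 mm diameter, 100 mm high. Leave alone.
- petri: Clear shallow dish, 90 mm diameter, 14 mm high. Leave alone.
- bush: Brass bush, 28 mm diameter, 20 mm high, in the beige tray on the far side. Leave alone.
- spare_roller: Steel roller, 24 mm diameter, 30 mm high, upright in the beige tray. Leave alone.

How it is judged:
By the outcome, as a careful person would: the job done as asked, in the order asked, and still so for the second after the job is handed in, with the robot touching nothing.
It also fails if it takes over 72 s, if anything falls off the work surface, if the arm or the gripper's body presses on something with over 40 N, if the wrist force passes 120 N, or if a joint passes its speed limit or range.

ROBOT

A 6-joint arm with a two-finger parallel gripper is mounted at the origin on the work surface. World frame = base frame: x ahead of the robot, y to its left, z up, the work surface at z = 0. Lengths are in m, angles in rad, forces in N, time in s.
With the tool pointing down it reaches from about 0.35 to 0.975 m from the base axis. Payload 4.9 kg.
Tool frame: the origin (TCP) lies midway between the tips of the shut fingers; the grasp point (between the pads) lies 19 mm behind it; z points along the fingers, y is the line along which they close (so a half turn about z gives the same grasp; the last joint's range is limited). The gripper opens to 85 mm and grips with 20 to 120 N. Pads are 22 mm wide; open, the fingers measure 114 mm over their backs; the gripper's body (76 mm by 85 mm) begins 54 mm behind the grasp point. The pads swing forward as they close: fully open they stand 13 mm farther back than shut.
Start: joints at [-1.297, 0.053, 1.613, -0, 1.476, -0.119], TCP at [0.239, -0.577, 0.193] pointing down, gripper open.
Joint ranges: [-3.01, 3.01], [-1.01, 2.22], [0.06, 2.58], [-1.02, 4.17], [0.09, 2.62], [-3.14, 3.14]. Speed limits (rad/s): [2.57, 2.57, 3.14, 3.14, 3.14, 3.14].

INTERFACE

Orientations are given as a unit quaternion [w, x, y, z].
In Python, from plant import state, grab_frame, job_done, cut_out, place_of gives the robot as it stands.
- The arm moves only by the tool jog_arm, never from a script. Its argument "motion" is text: rows parted by semicolons, each of 7 numbers parted by spaces: the opening in per cent of the stroke, from 0 (shut) to 100 (fully open), then the shift along the tool's x, y, z as a fraction of full scale, then the turn, a rotation vector about the tool's x, y, z as a fraction of full scale. A call has exactly 5 rows; each row is the pose to reach, as a shift and turn from the pose commanded when the call began, along the tool's axes at that moment; what a row does not reach only later rows make up. Full scale, the value 1, is 50 cm for a shift and 1.5 rad for a turn. A row lasts 1/8 s, in which the tool goes at most 62.5 mm and 10.7 degrees, less where a joint would pass 70% of its speed; a pose out of reach is approached as far as the arm can. A call with a number of a shift or a turn outside -1 to 1 is refused whole. A call with a gripper value outside its range is refused whole. The fingers move at their own pace and stop on an object; the grip force is fixed at half the most. Time passes only in rows, so rows that repeat a pose let the fingers close, or fill a call up. It gives the time, the measured TCP pose, the force, the opening and the grip force at its end, in the units of the state.
- state(): the state, without advancing time (a new reading comes with each control period).
- grab_frame(name): name is "scene" or "top"; returns a dict with "color" (384x512x3 uint8, red, green, blue), "range_z" (384x512 float32, m along the optical axis (not along the pixel's ray), 0 where there is no reading), "intrinsics" (3x3 intrinsics, pixels), "k1" (the pictures are not rectified: a ray, as slopes to the right and down, at radius r is drawn at 1 + k1 r^2 times it, then the intrinsics apply), "world_from_camera" (4x4, takes a point from camera to world coordinates). Camera axes: x right, y up, looking along -z (the intrinsics and any distortion apply to the point x, -y, -z); pixel columns grow to the right and rows downward; lengths in m; the calibration is good to about 2 mm. A picture is of the moment at which its call begins.
- job_done(): hands the job in; it is judged then, once.
Trained networks look in the newest picture that a camera, given by its name, has taken for a name from the list of things; names that differ only in an ending like _2 or _b are one class to them, and where a whole thing is asked for, a point or a joint stands for the part that bears it (a point fixed in the world has none). Each returns a list of dicts, best first, with "p" (0 to 1); they miss things now and then, are a little off and sometimes report something else, mostly with a low value. They report only what shows in the picture. A call takes as long as a camera call.
- cut_out(camera, thing): "pixels" (384x512 bool, what is visible of it).
- place_of(camera, thing): "at" ([x, y, z] in m, in world coordinates, good to about 4 mm: a listed point, or the origin of a listed thing).
The state is a dict: "time": time; "joint_pos": joint angles; "joint_vel": joint speeds; "joint_efforts": joint torques, N m; "tool_pos": TCP position; "tool_rot": TCP orientation; "contact_force": force on the tool from outside, world axes, zero at the start; "ft_torque": the same for the moment, N m; "gripper_width": opening from 0.0 (shut) to 1.0 (fully open); "grasp_force": force on a finger pad.
Only numpy, scipy, OpenCV 4.12 (cv2) and the standard library are available. Lean on these libraries where they do the work, as an engineer would, in place of code of your own. Each camera call takes 0.05 s, during which the arm holds its last target. There are 200 camera calls.

## Working session

There is one attempt and no reset: what is moved stays moved. The work goes in short steps, Python scripts to look and compute and a tool call to move; the robot and the scene stay as the last step left them, time stands still between calls to the robot, and variables do not carry over. Pictures are saved under pics/ and viewed, at most 10 in all, crops included, and the job is handed in when it is done.

Besides the shell and the picture viewer there is one more tool, called after "Emit:" as a command line: name --argument value ..., lists and objects as JSON in quotes. jog_arm: Moves the arm, as the interface text tells. Shift numbers are shares of 50 cm and turn numbers shares of 1.5 rad, none past 1 either way. Its arguments: {"type":"object","properties":{"motion":{"type":"string"}},"required":["motion"]}

```bash
ls; mkdir -p pics; python3 - <<'E'
from plant import *
import cv2,numpy as np
s=state();print({k:np.round(v,3).tolist() for k,v in s.items()})
for c in("scene","top"):
    f=grab_frame(c);cv2.imwrite(f"pics/{c}0.png",f["color"][:,:,::-1])
    print(c,np.round(f["world_from_camera"],3).tolist(),f["intrinsics"].tolist(),f["k1"])
    for t in("stand","bore_mouth","rack","punch","punch_grip","thick_punch","awl","pin","amber_bottle","beaker"):
        print(t,[(round(d["p"],2),np.round(d["at"],3).tolist()) for d in place_of(c,t)[:2]])
E
```

```text
pics
{'time': 0.0, 'joint_pos': [-1.297, 0.053, 1.614, 0.0, 1.476, -0.119], 'joint_vel': [-0.002, 0.001, -0.0, 0.001, 0.001, -0.001], 'joint_efforts': [-0.002, -39.369, -37.018, -0.0, 0.007, 0.0], 'tool_pos': [0.239, -0.577, 0.191], 'tool_rot': [-0.001, 0.981, 0.195, -0.0], 'contact_force': [-0.432, -0.564, 1.284], 'ft_torque': [0.014, 0.039, -0.035], 'grasp_force': 0.0, 'gripper_width': 1.002}
scene [[-0.377, -0.59, 0.714, 1.328], [0.926, -0.253, 0.28, 0.339], [0.016, 0.766, 0.642, 0.792], [0.0, 0.0, 0.0, 1.0]] [[457.49585665219524, 0.0, 257.7656634522534], [0.0, 457.49585665219524, 198.26455163904015], [0.0, 0.0, 1.0]] 0.004271828510427115
stand [(0.74, [0.589, 0.165, -0.0])]
bore_mouth [(0.61, [0.589, 0.164, 0.1])]
rack [(0.56, [0.557, -0.207, -0.004]), (0.19, [0.406, -0.021, -0.002])]
punch []
punch_grip [(0.68, [0.561, -0.275, 0.099]), (0.32, [0.584, 0.165, 0.101])]
thick_punch []
awl []
pin [(0.74, [0.773, 0.047, 0.004])]
amber_bottle [(0.74, [0.651, 0.43, 0.002])]
beaker []
top [[-0.028, 0.999, -0.044, 0.52], [-1.0, -0.028, 0.0, 0.046], [-0.001, 0.044, 0.999, 1.16], [0.0, 0.0, 0.0, 1.0]] [[414.18529974899855, 0.0, 261.0449938330196], [0.0, 414.18529974899855, 188.1962789279109], [0.0, 0.0, 1.0]] -0.04680173639713482
stand [(0.7, [0.589, 0.169, -0.002]), (0.5, [0.69, -0.3, -0.003])]
bore_mouth [(0.8, [0.589, 0.165, 0.099])]
rack [(0.56, [0.553, -0.211, -0.004])]
punch [(0.59, [0.568, -0.279, 0.006])]
punch_grip [(0.65, [0.567, -0.276, 0.008]), (0.61, [0.566, -0.28, 0.099])]
thick_punch [(0.68, [0.541, -0.135, 0.011])]
awl [(0.4, [0.552, -0.206, 0.014])]
pin []
amber_bottle [(0.93, [0.649, 0.428, 0.0]), (0.49, [0.544, -0.133, 0.01])]
beaker [(0.81, [0.691, -0.299, -0.002]), (0.64, [0.653, 0.427, -0.0])]
```

View pics/scene0.png

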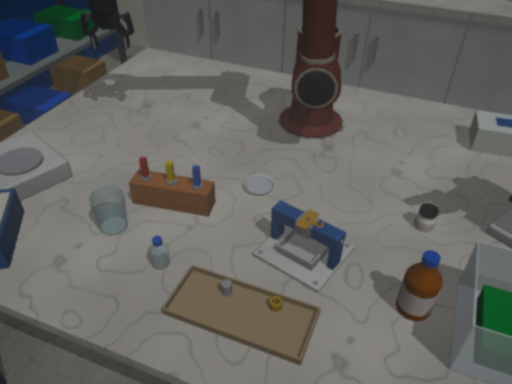

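View pics/top0.png

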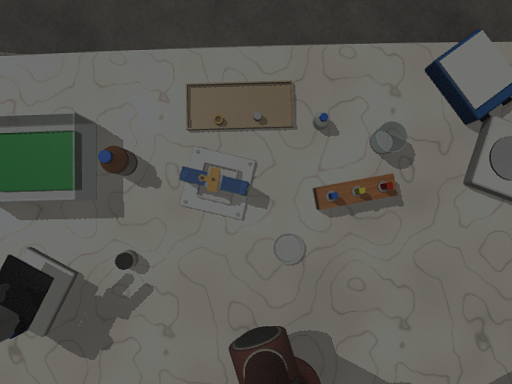

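Scene view: red punch (144,165), yellow awl (170,172), blue punch (197,177) in the rack, stand with gold plate at (308,220). Top view: red handle (387,186), rack (355,192), stand (217,184), gold plate (212,180). Next I measure rack, stand and plate angles on planes of known height.

```bash
cat > h.py <<'E'
from plant import *
import cv2,numpy as np
def dist(f): return np.array([f["k1"],0,0,0,0.])
def w2p(f,P):
    W=np.linalg.inv(f["world_from_camera"]);P=np.atleast_2d(P)
    c=P@W[:3,:3].T+W[:3,3]; c=c*[1,-1,-1]
    return cv2.projectPoints(c.reshape(-1,1,3),np.zeros(3),np.zeros(3),f["intrinsics"],dist(f))[0][:,0]
def p2w(f,px,z):
    # undistort: drawn = s*(1+k1 r^2)
    px=np.atleast_2d(np.float64(px)); 
    n=cv2.undistortPoints(px.reshape(-1,1,2),f["intrinsics"],dist(f))[:,0]
    d=np.c_[n[:,0],-n[:,1],-np.ones(len(n))]@f["world_from_camera"][:3,:3].T
    o=f["world_from_camera"][:3,3]
    return o+d*((z-o[2])/d[:,2])[:,None]
def masked(f,lo,hi,box):
    h=cv2.cvtColor(f["color"],cv2.COLOR_RGB2HSV);m=cv2.inRange(h,np.array(lo),np.array(hi))
    k=np.zeros_like(m);k[box[1]:box[3],box[0]:box[2]]=1
    return m*k
E
python3 - <<'E'
from h import *
f=grab_frame("top");np.savez("top0.npz",**f)
def rect(m,z):
    ys,xs=np.nonzero(m); w=p2w(f,np.c_[xs,ys],z)
    r=cv2.minAreaRect(np.float32(w[:,:2]*1000)); return len(xs),np.round(r[0],1),np.round(r[1],1),round(r[2],1), np.round(w.mean(0)*1000,1)
print("yoke",rect(masked(f,(100,120,40),(125,255,255),(170,160,260,205)),.105))
print("plate",rect(masked(f,(12,110,100),(35,255,255),(190,160,235,200)),.109))
ms=cut_out("top","rack")
print("rackmask",[(m["p"],rect(m["pixels"],.07)) for m in ms[:1]])
print("red",rect(masked(f,(0,150,50),(6,255,255),(376,172,400,198)),.131),rect(masked(f,(174,120,50),(180,255,255),(376,172,400,198)),.131))
print("blue",rect(masked(f,(100,120,40),(125,255,255),(320,180,345,205)),.131))
print("yellow",rect(masked(f,(20,150,100),(35,255,255),(345,175,372,200)),.131))
c=np.hstack([cv2.resize(f["color"][150:220,170:260],(400,311),interpolation=2),cv2.resize(f["color"][160:230,310:400],(400,311),interpolation=2)])
g=grab_frame("scene");np.savez("scene0.npz",**g)
c2=np.hstack([cv2.resize(g["color"][190:290,245:360],(400,280),interpolation=2),cv2.resize(g["color"][140:220,120:220],(400,280),interpolation=2)])
cv2.imwrite("pics/crop1.png",np.vstack([c,c2])[:,:,::-1])
E
```

```text
yoke (576, array([590.3, 166.9]), array([172.2,  33.7]), 74.8, array([589.5, 163.4, 105. ]))
plate (228, array([595.1, 179.2]), array([48.4, 59.9]), 80.5, array([593.2, 169.5, 109. ]))
rackmask [(0.9, (1611, array([ 553., -201.]), array([ 63.1, 220.8]), 8.3, array([ 552.4, -199.5,   70. ])))]
red (37, array([ 564.2, -275. ]), array([15.1, 14.7]), 11.8, array([ 564.1, -274.9,  131. ])) (2, array([ 567. , -269.4]), array([7.2, 0. ]), 132.8, array([ 567. , -269.4,  131. ]))
blue (46, array([ 542.4, -132.7]), array([13.7, 20.6]), 9.6, array([ 542.6, -133. ,  131. ]))
yellow (33, array([ 553.9, -204.7]), array([12.5, 15. ]), 87.8, array([ 554. , -205.2,  131. ]))
```

View pics/crop1.png

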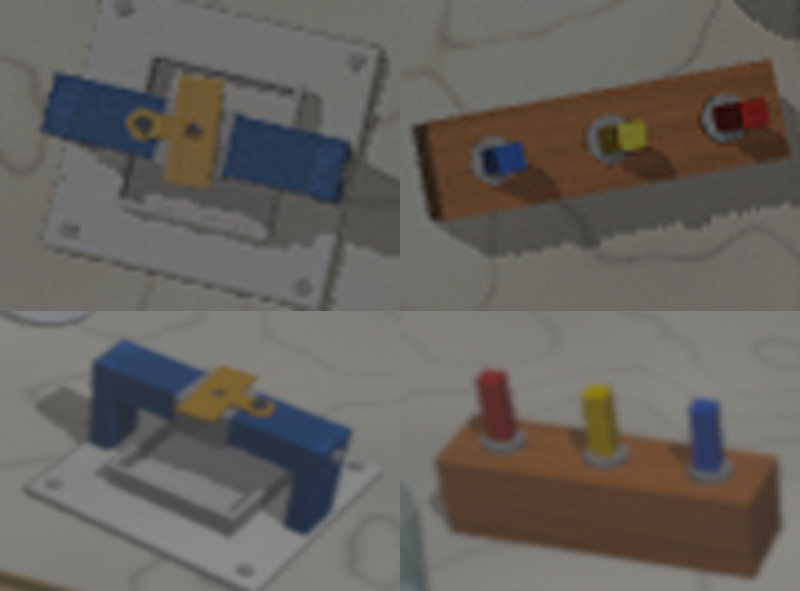

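Crop: the red punch is the end one of the rack; the plate crosses the yoke with hole at crop (194,131), pivot (146,124); base screws at (125,8),(357,62),(303,288),(69,230); the plate is swung a little towards +x.

```bash
cat >> h.py <<'E'
def go(p,psi,cur=None,curpsi=None):
    """row numbers for TCP at p with tool x at yaw psi, tool down"""
    s=state();q=s["tool_rot"]
    if cur is None: cur=np.array(s["tool_pos"])
    if curpsi is None: curpsi=2*np.arctan2(q[2],q[1])
    c,n=np.cos(curpsi),np.sin(curpsi)
    d=np.array(p)-cur
    t=(-(psi-curpsi)+np.pi)%(2*np.pi)-np.pi
    return np.round(np.r_[d@[c,n,0],d@[n,-c,0],-d[2]]/.5,4),round(t/1.5,4),round(curpsi,4)
E
python3 - <<'E'
from h import *
f=dict(np.load("top0.npz"));g=dict(np.load("scene0.npz"))
f["k1"]=float(f["k1"]);g["k1"]=float(g["k1"])
cr=lambda a:np.array(a)/4.4444+[170,150]-.4
S=p2w(f,cr([(125,8),(357,62),(303,288),(69,230)]),.012)
print("screws",S.round(4).tolist(),S.mean(0).round(4))
e=[S[0]-S[1],S[3]-S[2]];print("y yaw",[np.degrees(np.arctan2(-v[0],v[1])).round(1) for v in e])
e=[S[0]-S[3],S[1]-S[2]];print("x yaw",[np.degrees(np.arctan2(v[1],v[0])).round(1) for v in e])
H=p2w(f,cr([(194,131),(146,124)]),.109);print("top hole,pivot",H.round(4).tolist())
L=p2w(f,cr([(180,78),(224,76),(210,187),(166,183)]),.109);print("plate corners",L.mean(0).round(4));v=L[:2].mean(0)-L[2:].mean(0);print("plate yaw",np.degrees(np.arctan2(v[1],v[0])))
H=p2w(g,[(308.8,218.9),(320.6,223.2)],.109);print("scene hole,pivot",H.round(4).tolist())
# refine plate/hole by thresholds
m=masked(f,(12,100,60),(35,255,255),(190,160,235,200));
ys,xs=np.nonzero(m);w=p2w(f,np.c_[xs,ys],.109);w=w[w[:,1]<.179] if 0 else w
# red handle in scene
m=masked(g,(0,150,50),(8,255,255),(130,150,156,180));ys,xs=np.nonzero(m);print("red scene top row",ys.min(),xs[ys<ys.min()+3].mean(), p2w(g,(xs[ys<ys.min()+5].mean(),ys.min()+2),.131).round(4))
c,s=np.cos(1.72),np.sin(1.72)
print(go([.564,-.275,.22],1.72,np.array([.239,-.577,.193])))
print(go([.564,-.275,.0845],1.72,np.array([.564,-.275,.22]),1.72))
E
```

```text
screws [[0.6785, 0.2191, 0.012], [0.6402, 0.0744, 0.012], [0.5, 0.1119, 0.012], [0.5402, 0.2572, 0.012]] [0.5897 0.1657 0.012 ]
y yaw [np.float64(-14.8), np.float64(-15.5)]
x yaw [np.float64(-15.4), np.float64(-15.0)]
top hole,pivot [[0.5931, 0.1664, 0.109], [0.598, 0.1938, 0.109]]
plate corners [0.5932 0.1658 0.109 ]
plate yaw -8.714799269090928
scene hole,pivot [[0.5902, 0.1721, 0.109], [0.5934, 0.2001, 0.109]]
red scene top row 158 142.36363636363637 [[ 0.5695 -0.2677  0.131 ]]
(array([ 0.8317, -0.3092, -0.054 ]), np.float64(-0.8848), np.float64(0.3928))
(array([0.   , 0.   , 0.271]), 0.0, 1.72)
```

Emit:
jog_arm --motion "100 0.83 -0.31 -0.05 0 0 -0.885; 100 0.83 -0.31 -0.05 0 0 -0.885; 100 0.83 -0.31 -0.05 0 0 -0.885; 100 0.83 -0.31 -0.05 0 0 -0.885; 100 0.83 -0.31 -0.05 0 0 -0.885"

```text
time: 1.88
tool_pos: [0.4687, -0.3632, 0.2106]
tool_rot: [0.0, 0.785, 0.62, 0.0]
contact_force: [0.3, -0.0, 1.2]
gripper_width: 1.0
grasp_force: 0.0
```

```bash
python3 - <<'E'
from h import *
print(state()["joint_pos"],go([.565,-.2745,.218],1.72))
E
```

```text
[-7.84589587e-01 -3.34192019e-02  1.66968653e+00 -3.97432824e-05
  1.50463341e+00 -5.50091262e-01] (array([ 0.2172,  0.146 , -0.0149]), np.float64(-0.2558), np.float64(1.3363))
```

Emit:
jog_arm --motion "100 0.217 0.146 -0.015 0 0 -0.256; 100 0.217 0.146 -0.015 0 0 -0.256; 100 0.217 0.146 -0.015 0 0 -0.256; 100 0.217 0.146 -0.015 0 0 -0.256; 100 0.217 0.146 -0.015 0 0 -0.256"

```text
time: 2.5
tool_pos: [0.5632, -0.2777, 0.2175]
tool_rot: [-0.0, 0.655, 0.755, -0.0]
contact_force: [0.2, 0.1, -1.1]
gripper_width: 1.003
grasp_force: 0.0
```

```bash
python3 - <<'E'
from h import *
print(state()["tool_rot"],go([.565,-.2745,.0845],1.72))
E
```

```text
[-2.22718634e-04  6.55458046e-01  7.55231520e-01 -2.26174579e-04] (array([0.0059, 0.0044, 0.2659]), np.float64(-0.0053), np.float64(1.712))
```

Emit:
jog_arm --motion "80 0.006 0.004 0.12 0 0 -0.005; 70 0.006 0.004 0.22 0 0 -0.005; 70 0.006 0.004 0.264 0 0 -0.005; 70 0.006 0.004 0.264 0 0 -0.005; 70 0.006 0.004 0.264 0 0 -0.005"

```text
time: 3.12
tool_pos: [0.5672, -0.2748, 0.0886]
tool_rot: [0.002, 0.652, 0.758, 0.0]
contact_force: [0.3, 0.5, 0.8]
gripper_width: 0.698
grasp_force: 0.0
```

```bash
python3 - <<'E'
from h import *
f=grab_frame("scene")
print(go([.565,-.2745,.0845],1.72))
cv2.imwrite("pics/g1.png",cv2.resize(f["color"][80:240,60:260],(800,600))[:,:,::-1])
E
```

```text
(array([ 0.0014, -0.0047,  0.0089]), np.float64(0.0009), np.float64(1.7213))
```

View pics/g1.png

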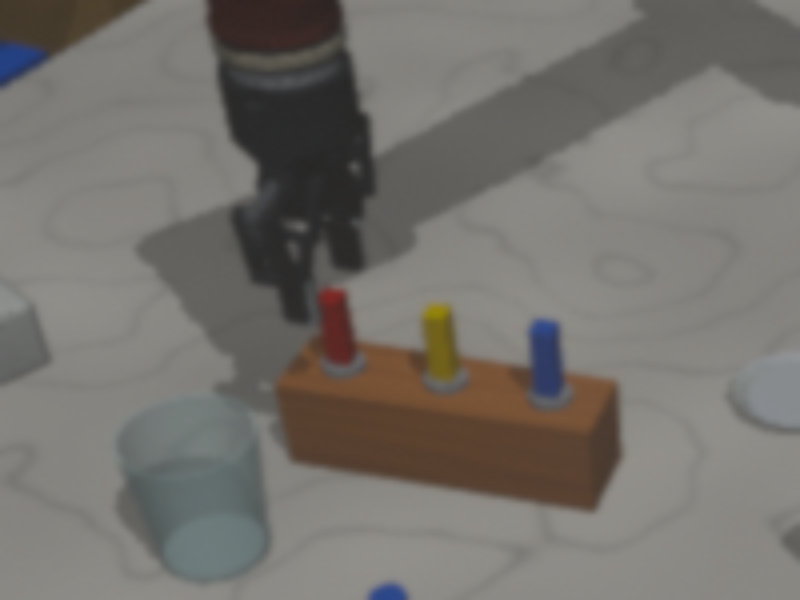

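The gripper's fingers appear at frame pixels (135,165) and (150,151), beside/behind the red handle (144,165), which doesn't match the TCP reading unless the image is stale; I check the projection.

```bash
python3 - <<'E'
from h import *
f=grab_frame("scene")
print(state()["time"],state()["tool_pos"])
print(w2p(f,[[.567,-.275,.0886],[.563,-.278,.2175],[.564,-.275,.131],[.564,-.275,.076],[.567,-.275,.1]]).round(1))
cv2.imwrite("pics/g2.png",cv2.resize(f["color"][80:240,60:260],(800,600))[:,:,::-1])
d=f["range_z"];W=f["world_from_camera"]
c=cut_out("scene","punch_grip");print([(x["p"],x["pixels"].sum(),np.argwhere(x["pixels"]).mean(0)) for x in c[:2]])
E
```

```text
3.225 [ 0.56740468 -0.2746614   0.08885801]
[[142.9 172.5]
 [134.8 127.7]
 [141.1 158.2]
 [144.3 175.8]
 [142.2 168.9]]
[(0.6, np.int64(202), array([169.54455446, 144.10891089]))]
```

View pics/g2.png

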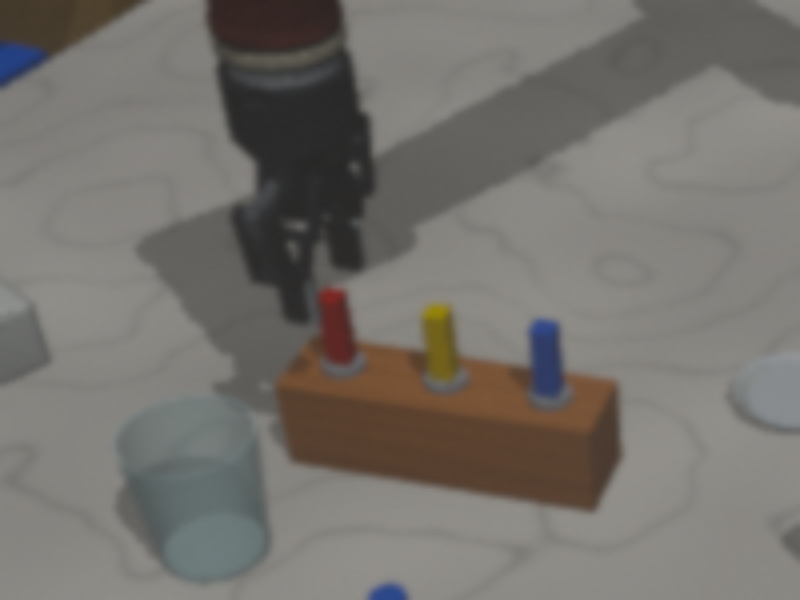

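```bash
python3 - <<'E'
from h import *
for cam in("scene","top"):
    f=grab_frame(cam);d=f["range_z"];W=f["world_from_camera"]
    v,u=np.mgrid[0:384,0:512];n=cv2.undistortPoints(np.float64(np.c_[u.ravel(),v.ravel()]).reshape(-1,1,2),f["intrinsics"],dist(f))[:,0]
    z=d.ravel();P=np.c_[n[:,0]*z,-n[:,1]*z,-z]@W[:3,:3].T+W[:3,3];P[z==0]=np.nan;P=P.reshape(384,512,3)
    if cam=="scene":
        for px in[(134,163),(135,160),(133,155),(147,149),(146,146),(143,157),(144,165),(145,172),(124,140)]:print(px,f["color"][px[1],px[0]],P[px[1],px[0]].round(3))
    else:
        g=cut_out("top","punch_grip");print(len(g))
        for row in range(165,200,4):print(row,[(x,P[row,x].round(2).tolist()) for x in range(370,412,8)])
print(state()["tool_pos"],state()["time"])
E
```

```text
(134, 163) [46 45 44] [ 0.608 -0.263  0.148]
(135, 160) [47 45 44] [ 0.608 -0.258  0.159]
(133, 155) [44 43 42] [ 0.623 -0.249  0.185]
(147, 149) [44 42 41] [ 0.537 -0.273  0.142]
(146, 146) [43 42 41] [ 0.535 -0.277  0.149]
(143, 157) [125  68  64] [ 0.557 -0.274  0.13 ]
(144, 165) [92 39 35] [ 0.568 -0.267  0.115]
(145, 172) [91 39 37] [ 0.568 -0.267  0.093]
(124, 140) [51 52 51] [ 0.632 -0.258  0.229]
0
165 [(370, [0.63, -0.26, -0.0]), (378, [0.63, -0.29, 0.0]), (386, [0.63, -0.31, 0.0]), (394, [0.61, -0.27, 0.19]), (402, [0.59, -0.21, 0.42]), (410, [0.59, -0.22, 0.44])]
169 [(370, [0.62, -0.26, -0.0]), (378, [0.62, -0.29, -0.0]), (386, [0.6, -0.26, 0.17]), (394, [0.6, -0.26, 0.22]), (402, [0.58, -0.21, 0.42]), (410, [0.58, -0.21, 0.45])]
173 [(370, [0.61, -0.26, -0.0]), (378, [nan, nan, nan]), (386, [0.6, -0.31, -0.0]), (394, [0.58, -0.24, 0.28]), (402, [0.57, -0.21, 0.42]), (410, [0.57, -0.21, 0.46])]
177 [(370, [0.59, -0.26, -0.0]), (378, [0.59, -0.26, 0.07]), (386, [0.59, -0.29, 0.07]), (394, [0.57, -0.21, 0.38]), (402, [0.57, -0.21, 0.43]), (410, [0.56, -0.21, 0.46])]
181 [(3
[... 187 characters left out ...]
07]), (378, [0.57, -0.26, 0.07]), (386, [0.56, -0.27, 0.13]), (394, [0.55, -0.2, 0.41]), (402, [0.55, -0.2, 0.45]), (410, [0.55, -0.21, 0.46])]
189 [(370, [0.56, -0.24, 0.07]), (378, [0.56, -0.26, 0.07]), (386, [0.56, -0.27, 0.12]), (394, [nan, nan, nan]), (402, [0.54, -0.19, 0.46]), (410, [0.54, -0.21, 0.46])]
193 [(370, [0.55, -0.24, 0.07]), (378, [0.55, -0.26, 0.07]), (386, [0.54, -0.19, 0.39]), (394, [0.54, -0.19, 0.44]), (402, [0.54, -0.19, 0.47]), (410, [0.54, -0.21, 0.47])]
197 [(370, [0.54, -0.24, 0.06]), (378, [0.54, -0.26, 0.07]), (386, [0.53, -0.18, 0.4]), (394, [0.53, -0.18, 0.45]), (402, [0.53, -0.19, 0.47]), (410, [0.53, -0.26, 0.3])]
[ 0.56644881 -0.27376159  0.08704468] 3.425
```

Depth puts the finger tips at z≈0.14, while the state says 0.087. I hold still for one call and compare a fresh picture, to tell a stale picture from a real offset.

Emit:
jog_arm --motion "70 0 0 0 0 0 0; 70 0 0 0 0 0 0; 70 0 0 0 0 0 0; 70 0 0 0 0 0 0; 70 0 0 0 0 0 0"

```text
time: 4.05
tool_pos: [0.5657, -0.2734, 0.0857]
tool_rot: [-0.0, 0.652, 0.758, -0.0]
contact_force: [0.1, 0.0, 0.3]
gripper_width: 0.701
grasp_force: 0.0
```

```bash
cat >> h.py <<'E'
def cloud(f):
    v,u=np.mgrid[0:384,0:512];n=cv2.undistortPoints(np.float64(np.c_[u.ravel(),v.ravel()]).reshape(-1,1,2),f["intrinsics"],dist(f))[:,0]
    z=f["range_z"].ravel();W=f["world_from_camera"];P=np.c_[n[:,0]*z,-n[:,1]*z,-z]@W[:3,:3].T+W[:3,3];P[z==0]=np.nan
    return P.reshape(384,512,3)
E
python3 - <<'E'
from h import *
f=grab_frame("scene");P=cloud(f);c=f["color"].astype(int)
dark=(c.max(2)<60)&(P[...,2]>.05)&(np.abs(P[...,0]-.567)<.09)&(np.abs(P[...,1]+.275)<.09)
ys,xs=np.nonzero(dark)
for r in range(ys.min(),ys.max()+1,5):
    q=P[r,xs[ys==r]]; 
    if len(q):print(r,xs[ys==r].min(),xs[ys==r].max(),q.min(0).round(3),q.max(0).round(3))
s=state();print(s["time"],s["tool_pos"],s["joint_pos"].round(3))
E
```

```text
10 156 156 [ 0.478 -0.235  0.47 ] [ 0.478 -0.235  0.47 ]
15 137 164 [ 0.477 -0.275  0.455] [ 0.495 -0.205  0.469]
20 128 163 [ 0.479 -0.287  0.445] [ 0.511 -0.218  0.452]
25 116 165 [ 0.477 -0.301  0.434] [ 0.535 -0.185  0.461]
30 126 163 [ 0.492 -0.29   0.426] [ 0.546 -0.186  0.457]
35 101 164 [ 0.533 -0.319  0.434] [ 0.569 -0.186  0.452]
40 95 164 [ 0.536 -0.335  0.421] [ 0.585 -0.186  0.445]
45 94 165 [ 0.533 -0.34   0.41 ] [ 0.585 -0.187  0.431]
50 95 159 [ 0.546 -0.338  0.4  ] [ 0.607 -0.194  0.432]
55 97 147 [ 0.567 -0.341  0.386] [ 0.615 -0.206  0.424]
60 104 148 [ 0.573 -0.315  0.384] [ 0.629 -0.205  0.416]
65 111 147 [ 0.579 -0.271  0.393] [ 0.63  -0.206  0.406]
70 111 145 [ 0.578 -0.298  0.365] [ 0.629 -0.209  0.395]
75 111 138 [ 0.596 -0.285  0.365] [ 0.626 -0.219  0.384]
80 113 143 [ 0.557 -0.285  0.344] [ 0.618 -0.222  0.371]
85 114 145 [ 0.554 -0.286  0.331] [ 0.602 -0.234  0.347]
90 115 143 [ 0.563 -0.282  0.323] [ 0.602 -0.235  0.335]
95 125 146 [ 0.537 -0.259  0.296] [ 0.6   -0.236  0.325]
100 116 147 [ 0.555 -0.297  0.295] [ 0.598 -0.236  0.312]
105 117 148 [ 0.555 -0.284  0.283] [ 0.604 -0.233  0.299]
110 118 149 [ 0.556 -0.287  0.271] [ 0.604 -0.233  0.289]
115 119 152 [ 0.5   -0.287  0.22 ] [ 0.604 -0.231  0.275]
120 122 152 [ 0.502 -0.28   0.208] [ 0.604 -0.235  0.263]
125 126 153 [ 0.502 -0.271  0.193] [ 0.603 -0.254  0.251]
130 126 153 [ 0.508 -0.271  0.183] [ 0.605 -0.25   0.239]
135 128 150 [ 0.524 -0.28   0.178] [ 0.615 -0.252  0.232]
140 120 148 [ 0.531 -0.284  0.165] [ 0.633 -0.25   0.231]
145 121 150 [ 0.531 -0.283  0.149] [ 0.632 -0.249  0.216]
150 123 150 [ 0.534 -0.283  0.136] [ 0.63  -0.251  0.201]
155 125 137 [ 0.604 -0.27   0.171] [ 0.628 -0.251  0.185]
160 131 136 [ 0.603 -0.271  0.153] [ 0.609 -0.258  0.159]
165 133 137 [ 0.604 -0.267  0.139] [ 0.61  -0.258  0.143]
4.1 [ 0.56572796 -0.27341062  0.08566931] [-0.569  0.146  1.696 -0.     1.299 -0.72 ]
```

The offset isn't staleness: the drawn tips sit about 40 mm above the reported TCP. Closing here is harmless and decides it.

Emit:
jog_arm --motion "40 0 0 0 0 0 0; 10 0 0 0 0 0 0; 0 0 0 0 0 0 0; 0 0 0 0 0 0 0; 0 0 0 0 0 0 0"

```text
time: 4.72
tool_pos: [0.5657, -0.2735, 0.0859]
tool_rot: [0.0, 0.652, 0.758, -0.0]
contact_force: [-0.2, 0.4, 1.6]
gripper_width: 0.16
grasp_force: 58.7
```

```bash
python3 - <<'E'
from h import *
f=grab_frame("scene");P=cloud(f);c=f["color"].astype(int)
dark=(c.max(2)<60)&(P[...,2]>.05)&(np.abs(P[...,0]-.567)<.09)&(np.abs(P[...,1]+.275)<.09)
ys,xs=np.nonzero(dark)
for r in range(130,ys.max()+1,4):
    q=P[r,xs[ys==r]]; 
    if len(q):print(r,xs[ys==r].min(),xs[ys==r].max(),q.min(0).round(3),q.max(0).round(3))
s=state();print(s)
cv2.imwrite("pics/g3.png",cv2.resize(f["color"][80:240,60:260],(800,600))[:,:,::-1])
E
```

```text
130 126 151 [ 0.516 -0.27   0.187] [ 0.605 -0.251  0.239]
134 130 150 [ 0.527 -0.267  0.183] [ 0.607 -0.25   0.23 ]
138 129 150 [ 0.532 -0.269  0.174] [ 0.614 -0.252  0.224]
142 121 147 [ 0.547 -0.271  0.172] [ 0.628 -0.25   0.22 ]
146 124 144 [ 0.555 -0.269  0.164] [ 0.626 -0.25   0.21 ]
150 127 146 [ 0.556 -0.274  0.151] [ 0.614 -0.252  0.192]
154 135 146 [ 0.557 -0.273  0.14 ] [ 0.601 -0.254  0.172]
158 136 141 [ 0.578 -0.271  0.144] [ 0.588 -0.262  0.148]
162 138 142 [ 0.577 -0.27   0.131] [ 0.587 -0.261  0.137]
{'time': 4.775, 'joint_pos': array([-5.68636250e-01,  1.46080178e-01,  1.69618992e+00, -2.28379296e-04,
        1.29924349e+00, -7.19514490e-01]), 'joint_vel': array([-0.00055087, -0.00010677,  0.00080166,  0.00098937, -0.00122606,
        0.00150078]), 'joint_efforts': array([ 3.64833847e-01, -4.01368189e+01, -3.42517126e+01,  2.02565230e-01,
       -2.89374981e-01, -1.18818094e-03]), 'tool_pos': array([ 0.56571751, -0.27354571,  0.08591776]), 'tool_rot': array([ 5.46346854e-05,  6.51779481e-01,  7.58408528e-01, -1.03341246e-04]), 'contact_force': array([-1.12931574,  0.13152424,  1.3909452 ]), 'ft_torque': array([0.02489269, 0.23600154, 0.00811973]), 'grasp_force': 58.72901645489037, 'gripper_width': 0.16026044994530647}
```

View pics/g3.png

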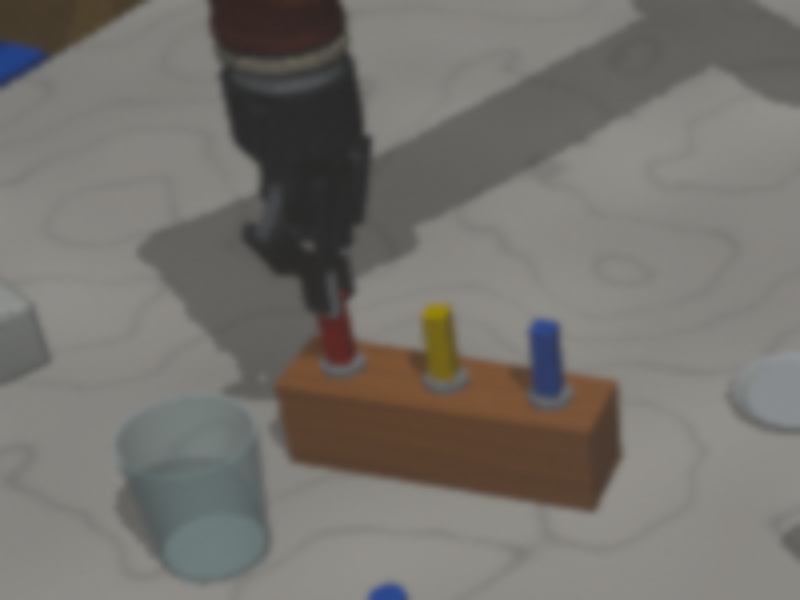

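Grip registered (0.16 opening, 59 N), but the near finger ends at crop (330,315): it seems to hold only the handle's top ~10 mm. I check the same offset in the first picture (start pose known).

```bash
python3 - <<'E'
from h import *
f=dict(np.load("scene0.npz"));f["k1"]=float(f["k1"])
P=cloud(f);c=f["color"].astype(int)
dark=(c.max(2)<70)&(P[...,2]>.05)&(np.abs(P[...,0]-.239)<.12)&(np.abs(P[...,1]+.577)<.12)
ys,xs=np.nonzero(dark);print(len(ys))
for r in range(ys.min(),ys.max()+1,4):
    q=P[r,xs[ys==r]]
    if len(q):print(r,xs[ys==r].min(),xs[ys==r].max(),q.min(0).round(3),q.max(0).round(3))
print(w2p(f,[[.239,-.577,.193],[.239,-.577,.233]]))
# current frame: red pixels' z-range
g=grab_frame("scene");Q=cloud(g);h=masked(g,(0,120,50),(8,255,255),(130,145,156,182));
ys,xs=np.nonzero(h);
for r in sorted(set(ys)):print(r,xs[ys==r].min(),xs[ys==r].max(),np.nanmedian(Q[r,xs[ys==r],2]).round(3),end=" | ")
E
```

```text
1413
0 88 115 [ 0.227 -0.602  0.384] [ 0.278 -0.536  0.395]
4 89 116 [ 0.216 -0.594  0.369] [ 0.28  -0.536  0.385]
8 90 116 [ 0.225 -0.594  0.361] [ 0.277 -0.535  0.373]
12 82 128 [ 0.202 -0.639  0.345] [ 0.279 -0.518  0.363]
16 80 129 [ 0.205 -0.635  0.336] [ 0.277 -0.507  0.344]
20 80 130 [ 0.209 -0.637  0.327] [ 0.278 -0.508  0.336]
24 81 131 [ 0.205 -0.637  0.309] [ 0.275 -0.508  0.323]
28 81 133 [ 0.2   -0.639  0.299] [ 0.276 -0.505  0.312]
32 82 132 [ 0.218 -0.636  0.293] [ 0.277 -0.502  0.299]
36 89 128 [ 0.214 -0.624  0.276] [ 0.267 -0.521  0.286]
40 90 128 [ 0.219 -0.623  0.265] [ 0.27  -0.521  0.274]
44 91 129 [ 0.213 -0.622  0.252] [ 0.267 -0.519  0.261]
48 94 125 [ 0.234 -0.615  0.244] [ 0.267 -0.526  0.25 ]
[[113.38909944  63.95169639]
 [110.91602902  51.3785212 ]]
165 144 145 0.115 | 166 141 145 0.114 | 167 141 146 0.109 | 168 141 146 0.107 | 169 141 146 0.104 | 170 140 146 0.1 | 171 140 147 0.097 | 172 140 148 0.093 | 173 141 147 0.091 | 174 142 147 0.086 | 175 143 146 0.083 | 176 145 145 0.082 |
```

Emit:
jog_arm --motion "60 0 0 0 0 0 0; 60 0 0 0 0 0 0; 60 0 0 0.01 0 0 0; 60 0 0 0.016 0 0 0; 60 0 0 0.016 0 0 0"

```text
time: 5.45
tool_pos: [0.5654, -0.2732, 0.077]
tool_rot: [-0.001, 0.652, 0.758, -0.0]
contact_force: [-0.2, -0.8, 0.1]
gripper_width: 0.603
grasp_force: 0.0
```

Emit:
jog_arm --motion "20 0 0 0 0 0 0; 0 0 0 0 0 0 0; 0 0 0 0 0 0 0; 0 0 0 0 0 0 0; 0 0 0 0 0 0 0"

```text
time: 6.08
tool_pos: [0.566, -0.2735, 0.078]
tool_rot: [0.0, 0.652, 0.758, 0.0]
contact_force: [-0.0, 0.6, 0.1]
gripper_width: 0.161
grasp_force: 61.7
```

```bash
python3 - <<'E'
from h import *
g=grab_frame("scene");Q=cloud(g);h=masked(g,(0,120,50),(8,255,255),(130,145,156,182));
ys,xs=np.nonzero(h);
for r in sorted(set(ys)):print(r,xs[ys==r].min(),xs[ys==r].max(),np.nanmedian(Q[r,xs[ys==r],2]).round(3),end=" | ")
s=state();print(s["tool_pos"],s["gripper_width"],s["ft_torque"])
E
```

```text
168 141 146 0.106 | 169 141 146 0.103 | 170 140 146 0.101 | 171 140 147 0.098 | 172 140 148 0.092 | 173 140 147 0.089 | 174 141 147 0.087 | 175 142 146 0.085 | 176 143 145 0.08 | [ 0.56595354 -0.27347211  0.07794086] 0.16527900002889567 [ 0.03905105 -0.13290348  0.00212638]
```

Emit:
jog_arm --motion "0 0 0 0.0 0 0 0; 0 0 0 -0.06 0 0 0; 0 0 0 -0.15 0 0 0; 0 0 0 -0.25 0 0 0; 0 0 0 -0.31 0 0 0"

```text
time: 6.75
tool_pos: [0.5662, -0.2738, 0.2354]
tool_rot: [0.001, 0.652, 0.758, 0.0]
contact_force: [0.1, -0.0, 0.4]
gripper_width: 0.171
grasp_force: 61.6
```

```bash
python3 - <<'E'
from h import *
s=state();print(s["contact_force"],s["ft_torque"],s["gripper_width"])
print(go([.593,.166,.233],1.306))
g=grab_frame("scene")
cv2.imwrite("pics/g4.png",cv2.resize(g["color"][40:220,60:260],(667,600))[:,:,::-1])
E
```

```text
[ 0.08915302 -0.02665325  0.38929834] [-0.00028937 -0.01741804  0.02288321] 0.17092031318006964
(array([0.8615, 0.1853, 0.0049]), np.float64(0.2772), np.float64(1.7218))
```

View pics/g4.png

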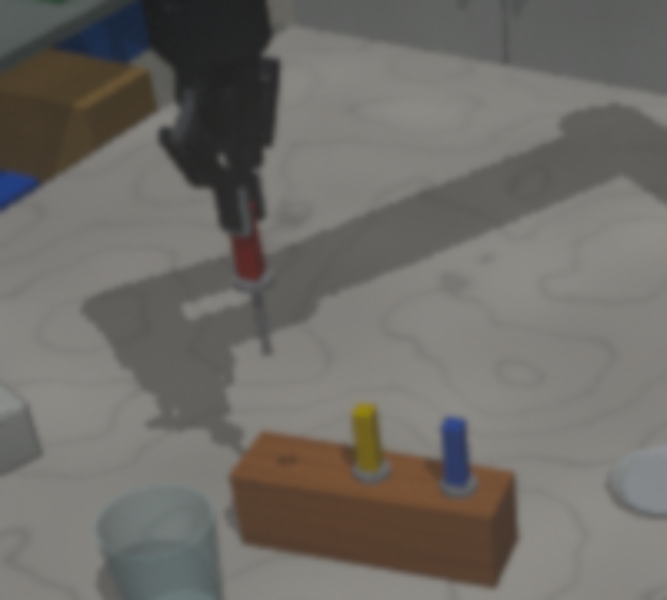

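The red punch hangs from the gripper, tip at crop (267,352) → frame (140,145.6), collar at (135.6,126). Compare to the expected projections and move on.

```bash
python3 - <<'E'
from h import *
g=grab_frame("scene")
for z in(.16,.168,.175):print(w2p(g,[[.5662,-.2738,z],[.5662,-.2738,z+.063]]).round(1).tolist())
for c in("scene","top"):
  for t in("punch_tip","punch"):print(c,t,[(round(d["p"],2),np.round(d["at"],3).tolist()) for d in place_of(c,t)[:2]])
E
```

```text
[[139.2, 149.0], [135.2, 126.7]]
[[138.7, 146.3], [134.7, 123.8]]
[[138.3, 143.8], [134.2, 121.1]]
scene punch_tip [(0.52, [0.566, -0.276, 0.168]), (0.39, [0.568, -0.28, 0.264])]
scene punch [(0.67, [0.565, -0.278, 0.171]), (0.24, [0.567, -0.276, 0.168])]
top punch_tip [(0.27, [0.565, -0.275, 0.008])]
top punch [(0.49, [0.565, -0.274, 0.008]), (0.45, [0.589, 0.167, 0.002])]
```

Emit:
jog_arm --motion "0 0.86 0.185 0 0 0 0.277; 0 0.86 0.185 0 0 0 0.277; 0 0.86 0.185 0 0 0 0.277; 0 0.86 0.185 0 0 0 0.277; 0 0.86 0.185 0 0 0 0.277"

```text
time: 7.68
tool_pos: [0.5833, 0.0374, 0.2299]
tool_rot: [-0.001, 0.794, 0.608, -0.001]
contact_force: [-0.4, -0.4, -1.8]
gripper_width: 0.166
grasp_force: 61.6
```

```bash
python3 - <<'E'
from h import *
print(go([.593,.166,.233],1.306))
E
```

```text
(array([ 0.2533, -0.0486, -0.0063]), np.float64(0.0), np.float64(1.306))
```

Emit:
jog_arm --motion "0 0.253 -0.049 0 0 0 0; 0 0.253 -0.049 0 0 0 0; 0 0.253 -0.049 0 0 0 0; 0 0.253 -0.049 0.02 0 0 0; 0 0.253 -0.049 0.06 0 0 0"

```text
time: 8.3
tool_pos: [0.5943, 0.1624, 0.2015]
tool_rot: [0.0, 0.795, 0.607, -0.0]
contact_force: [0.3, -1.2, -1.4]
gripper_width: 0.165
grasp_force: 61.6
```

```bash
python3 - <<'E'
from h import *
import json
s=state();print(s["tool_pos"])
a={}
for c in("scene","top"):
  for t in("punch_tip","bore_mouth","stand"):print(c,t,[(round(d["p"],2),np.round(d["at"],3).tolist()) for d in place_of(c,t)[:2]])
g=grab_frame("scene");f=grab_frame("top")
cv2.imwrite("pics/s1.png",np.hstack([cv2.resize(g["color"][150:260,250:360],(400,400),interpolation=2),cv2.resize(f["color"][130:220,170:260],(400,400),interpolation=2)])[:,:,::-1])
print(w2p(g,[s["tool_pos"]-[0,0,.068]]),w2p(g,[[.5928,.1654,.109],[.5897,.1657,.105]]))
E
```

```text
[0.59426721 0.16242135 0.20153801]
scene punch_tip [(0.52, [0.566, -0.276, 0.168]), (0.39, [0.568, -0.28, 0.264])]
scene bore_mouth [(0.82, [0.586, 0.167, 0.102])]
scene stand [(0.94, [0.586, 0.168, -0.001]), (0.26, [0.556, -0.206, -0.0])]
top punch_tip [(0.27, [0.565, -0.275, 0.008])]
top bore_mouth [(0.61, [0.588, 0.161, 0.1])]
top stand [(0.9, [0.591, 0.167, 0.001])]
[[304.9748611  210.56151635]] [[305.55524384 218.8221368 ]
 [305.95796889 219.31732944]]
```

View pics/s1.png

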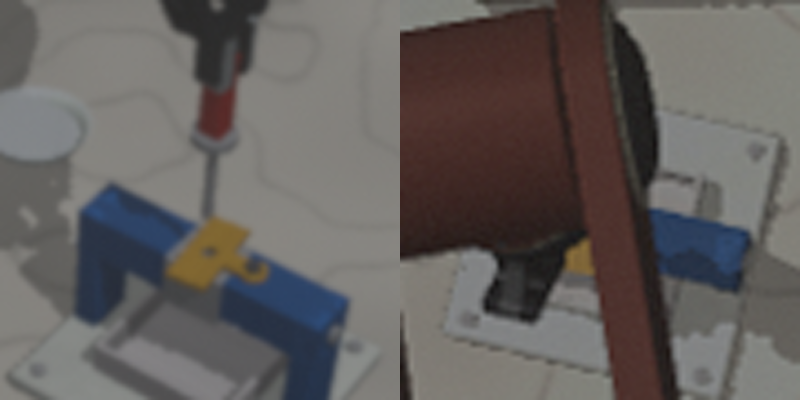

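Scene: tip at crop (207,216), hole at (211,252), just below and slightly towards the camera; tip projection shows a ~2 px camera bias. I descend to just above the plate and start feeling.

Emit:
jog_arm --motion "0 0.008 -0.002 0.02 0 0 0; 0 0.008 -0.002 0.04 0 0 0; 0 0.008 -0.002 0.042 0 0 0; 0 0.008 -0.002 0.042 0 0 0; 0 0.008 -0.002 0.042 0 0 0"

```text
time: 9.32
tool_pos: [0.5944, 0.168, 0.1821]
tool_rot: [0.0, 0.794, 0.608, 0.0]
contact_force: [-0.4, -0.2, -0.8]
gripper_width: 0.167
grasp_force: 61.6
```

```bash
cat >> h.py <<'E'
B=np.array([.5897,.1657]);A=-.265
def st():
    s=state();d=s["tool_pos"][:2]-B;c,n=np.cos(A),np.sin(A);F=s["contact_force"]
    print("stand x,y mm",(1e3*np.array([d@[c,n],d@[-n,c]])).round(2),"tip z",round(1e3*(s["tool_pos"][2]-.068),2),"F stand",np.round([F[:2]@[c,n],F[:2]@[-n,c],F[2]],1),"t",s["time"])
E
python3 -c "from h import *;st()"
```

```text
stand x,y mm [3.93 3.49] tip z 114.12 F stand [-0.3 -0.3 -0.8] t 9.325
```

Emit:
jog_arm --motion "0 -0.002 0.002 0.004 0 0 0; 0 -0.002 0.002 0.006 0 0 0; 0 -0.002 0.002 0.008 0 0 0; 0 -0.002 0.002 0.010 0 0 0; 0 -0.002 0.002 0.011 0 0 0"

```text
time: 9.95
tool_pos: [0.5948, 0.1668, 0.1761]
tool_rot: [-0.0, 0.794, 0.608, -0.0]
contact_force: [-0.5, 0.2, -1.5]
gripper_width: 0.166
grasp_force: 61.6
```

```bash
python3 -c "from h import *;st()"
```

```text
stand x,y mm [4.64 2.4 ] tip z 108.13 F stand [-0.6  0.1 -1.5] t 9.95
```

Emit:
jog_arm --motion "0 0 0 0.002 0 0 0; 0 0 0 0.003 0 0 0; 0 0 0 0.004 0 0 0; 0 0 0 0.005 0 0 0; 0 0 0 0.005 0 0 0"

```text
time: 10.58
tool_pos: [0.5948, 0.1668, 0.1737]
tool_rot: [-0.0, 0.794, 0.608, -0.0]
contact_force: [0.7, 0.6, -1.5]
gripper_width: 0.169
grasp_force: 61.6
```

```bash
python3 -c "from h import *;st()"
```

```text
stand x,y mm [4.66 2.39] tip z 105.67 F stand [ 0.5  0.8 -1.5] t 10.575
```

Emit:
jog_arm --motion "0 0 0 0.001 0 0 0; 0 0 0 0.002 0 0 0; 0 0 0 0.003 0 0 0; 0 0 0 0.004 0 0 0; 0 0 0 0.004 0 0 0"

```text
time: 11.2
tool_pos: [0.5947, 0.1668, 0.1716]
tool_rot: [-0.0, 0.794, 0.608, -0.0]
contact_force: [0.2, 0.0, -0.8]
gripper_width: 0.164
grasp_force: 61.6
```

```bash
python3 -c "from h import *;st()"
```

```text
stand x,y mm [4.51 2.38] tip z 103.55 F stand [ 0.2  0.1 -0.8] t 11.2
```

Emit:
jog_arm --motion "0 0 0 0.001 0 0 0; 0 0 0 0.002 0 0 0; 0 0 0 0.003 0 0 0; 0 0 0 0.004 0 0 0; 0 0 0 0.004 0 0 0"

```text
time: 11.82
tool_pos: [0.5947, 0.1668, 0.1696]
tool_rot: [-0.0, 0.794, 0.608, -0.0]
contact_force: [-0.1, 0.3, -1.1]
gripper_width: 0.167
grasp_force: 61.6
```

```bash
python3 -c "from h import *;st()"
```

```text
stand x,y mm [4.56 2.38] tip z 101.59 F stand [-0.2  0.2 -1.1] t 11.825
```

```bash
python3 - <<'E'
from h import *
g=grab_frame("scene");np.savez("scene1.npz",**g)
cv2.imwrite("pics/s2.png",cv2.resize(g["color"][170:245,265:365],(800,600),interpolation=2)[:,:,::-1])
print(w2p(g,[state()["tool_pos"]-[0,0,.068],state()["tool_pos"]-[0,0,.008]]))
E
```

```text
[[305.6066616  221.98892852]
 [307.93226031 201.37065357]]
```

View pics/s2.png

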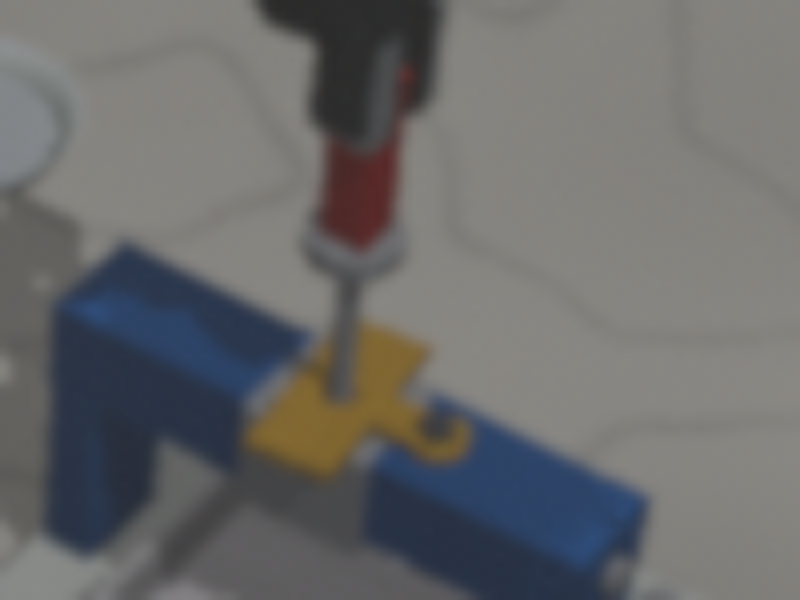

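The shank ends at crop (340,398), exactly where the plate hole was (344,394), with collar height confirming the tip is about 8 mm below the plate top: it looks to be in the hole and bore mouth. I go on gently, feeling for the pin.

Emit:
jog_arm --motion "0 0 0 0.002 0 0 0; 0 0 0 0.004 0 0 0; 0 0 0 0.005 0 0 0; 0 0 0 0.006 0 0 0; 0 0 0 0.006 0 0 0"

```text
time: 12.5
tool_pos: [0.5948, 0.1668, 0.1666]
tool_rot: [-0.0, 0.794, 0.608, -0.0]
contact_force: [-0.8, -0.2, -1.0]
gripper_width: 0.167
grasp_force: 61.7
```

```bash
python3 -c "from h import *;st()"
```

```text
stand x,y mm [4.64 2.38] tip z 98.64 F stand [-0.7 -0.4 -1. ] t 12.5
```

Emit:
jog_arm --motion "0 0 0 0.001 0 0 0; 0 0 0 0.002 0 0 0; 0 0 0 0.003 0 0 0; 0 0 0 0.004 0 0 0; 0 0 0 0.004 0 0 0"

```text
time: 13.12
tool_pos: [0.5948, 0.1668, 0.1646]
tool_rot: [-0.0, 0.794, 0.608, -0.0]
contact_force: [-1.2, 0.1, -0.5]
gripper_width: 0.166
grasp_force: 61.8
```

```bash
python3 -c "from h import *;st()"
```

```text
stand x,y mm [4.64 2.37] tip z 96.61 F stand [-1.2 -0.3 -0.5] t 13.125
```

Emit:
jog_arm --motion "0 0 0 0.001 0 0 0; 0 0 0 0.002 0 0 0; 0 0 0 0.003 0 0 0; 0 0 0 0.004 0 0 0; 0 0 0 0.005 0 0 0"

```text
time: 13.75
tool_pos: [0.5948, 0.1668, 0.1622]
tool_rot: [-0.0, 0.794, 0.608, -0.0]
contact_force: [-2.3, 0.7, -0.8]
gripper_width: 0.166
grasp_force: 61.8
```

```bash
python3 -c "from h import *;st()"
```

```text
stand x,y mm [4.67 2.37] tip z 94.18 F stand [-2.4  0.1 -0.8] t 13.75
```

Emit:
jog_arm --motion "0 0 -0.001 0 0 0 0; 0 0 -0.002 0 0 0 0; 0 0 -0.002 0.001 0 0 0; 0 0 -0.002 0.002 0 0 0; 0 0 -0.002 0.003 0 0 0"

```text
time: 14.38
tool_pos: [0.5944, 0.1671, 0.1617]
tool_rot: [0.0, 0.794, 0.608, 0.001]
contact_force: [-1.7, -0.2, 2.9]
gripper_width: 0.162
grasp_force: 62.3
```

```bash
python3 -c "from h import *;st()"
```

```text
stand x,y mm [4.2  2.59] tip z 93.73 F stand [-1.6 -0.7  2.9] t 14.375
```

Contact with the pin at about 94 mm (expected 93–97). Now press.

Emit:
jog_arm --motion "0 0 -0.001 0.001 0 0 0; 0 0 -0.001 0.001 0 0 0; 0 0 -0.001 0.002 0 0 0; 0 0 -0.001 0.002 0 0 0; 0 0 -0.001 0.003 0 0 0"

```text
time: 15.0
tool_pos: [0.5945, 0.1673, 0.1612]
tool_rot: [0.001, 0.794, 0.608, 0.001]
contact_force: [-1.0, -1.1, 7.5]
gripper_width: 0.167
grasp_force: 62.7
```

```bash
python3 -c "from h import *;st()"
```

```text
stand x,y mm [4.16 2.8 ] tip z 93.2 F stand [-0.7 -1.3  7.5] t 15.0
```

Emit:
jog_arm --motion "0 0 0 0.001 0 0 0; 0 0 0 0.002 0 0 0; 0 0 0 0.002 0 0 0; 0 0 0 0.003 0 0 0; 0 0 0 0.004 0 0 0"

```text
time: 15.62
tool_pos: [0.5945, 0.1673, 0.1594]
tool_rot: [0.001, 0.794, 0.608, 0.001]
contact_force: [-1.1, 0.4, 7.6]
gripper_width: 0.172
grasp_force: 62.8
```

```bash
python3 -c "from h import *;st()"
```

```text
stand x,y mm [4.2  2.85] tip z 91.41 F stand [-1.2  0.1  7.6] t 15.625
```

Emit:
jog_arm --motion "0 0 0 0.002 0 0 0; 0 0 0 0.004 0 0 0; 0 0 0 0.006 0 0 0; 0 0 0 0.008 0 0 0; 0 0 0 0.01 0 0 0"

```text
time: 16.25
tool_pos: [0.5945, 0.1674, 0.1547]
tool_rot: [0.001, 0.794, 0.608, 0.001]
contact_force: [-2.9, 0.1, 8.5]
gripper_width: 0.169
grasp_force: 63.0
```

```bash
python3 -c "from h import *;st()"
```

```text
stand x,y mm [4.22 2.93] tip z 86.75 F stand [-2.8 -0.7  8.5] t 16.25
```

Emit:
jog_arm --motion "0 0 -0.001 0.002 0 0 0; 0 0 -0.001 0.004 0 0 0; 0 0 -0.0015 0.006 0 0 0; 0 0 -0.0015 0.008 0 0 0; 0 0 -0.0015 0.01 0 0 0"

```text
time: 16.88
tool_pos: [0.5943, 0.1675, 0.1502]
tool_rot: [0.001, 0.794, 0.608, 0.002]
contact_force: [-1.1, -0.2, 10.9]
gripper_width: 0.165
grasp_force: 63.3
```

```bash
python3 -c "from h import *;st()"
```

```text
stand x,y mm [3.91 2.98] tip z 82.22 F stand [-1.  -0.5 10.9] t 16.875
```

Emit:
jog_arm --motion "0 0 -0.001 0.002 0 0 0; 0 0 -0.001 0.004 0 0 0; 0 0 -0.001 0.006 0 0 0; 0 0 -0.001 0.008 0 0 0; 0 0 -0.001 0.01 0 0 0"

```text
time: 17.5
tool_pos: [0.5932, 0.1676, 0.1438]
tool_rot: [0.001, 0.794, 0.608, 0.001]
contact_force: [-1.0, 0.8, 4.9]
gripper_width: 0.168
grasp_force: 62.4
```

```bash
python3 -c "from h import *;st()"
```

```text
stand x,y mm [2.88 2.77] tip z 75.75 F stand [-1.2  0.5  4.9] t 17.5
```

Emit:
jog_arm --motion "0 0 0 0.002 0 0 0; 0 0 0 0.004 0 0 0; 0 0 0 0.006 0 0 0; 0 0 0 0.008 0 0 0; 0 0 0 0.01 0 0 0"

```text
time: 18.12
tool_pos: [0.5915, 0.1674, 0.136]
tool_rot: [-0.0, 0.794, 0.608, -0.001]
contact_force: [-0.0, -0.1, -1.5]
gripper_width: 0.165
grasp_force: 61.6
```

```bash
python3 -c "from h import *;st()"
```

```text
stand x,y mm [1.31 2.1 ] tip z 67.99 F stand [ 0.  -0.1 -1.5] t 18.125
```

```bash
python3 - <<'E'
from h import *
for c in("scene","top"):
  for t in("pin","pin_mid"):print(c,t,[(round(d["p"],2),np.round(d["at"],3).tolist()) for d in place_of(c,t)[:3]])
g=grab_frame("scene")
cv2.imwrite("pics/s3.png",cv2.resize(g["color"][170:275,245:365],(686,600),interpolation=2)[:,:,::-1])
E
```

```text
scene pin []
scene pin_mid []
top pin [(0.19, [0.398, -0.025, 0.001])]
top pin_mid []
```

View pics/s3.png

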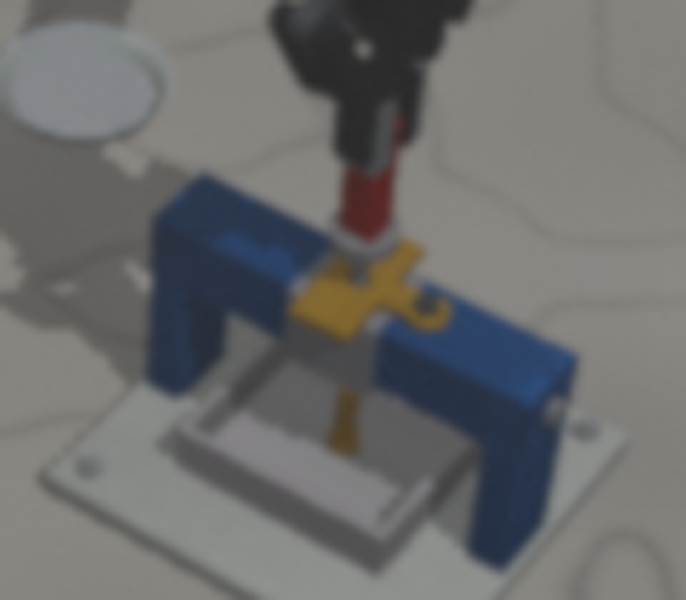

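```bash
python3 - <<'E'
from h import *
g=dict(np.load("scene1.npz"));g["k1"]=float(g["k1"])
for z in(.014,.019,.038,.043,.046,.07):print(z,w2p(g,[[.5897,.1657,z]])[0].round(1)+[1.9,-1.2], ((w2p(g,[[.5897,.1657,z]])[0]+[1.9,-1.2]-[245,170])*5.714).round(0))
f=grab_frame("scene");P=cloud(f)
m=masked(f,(12,90,30),(35,255,255),(295,235,318,262));ys,xs=np.nonzero(m)
for r in sorted(set(ys)):print(r,xs[ys==r].min(),xs[ys==r].max(),np.nanmedian(P[r,xs[ys==r]],0).round(4))
st()
E
```

```text
0.014 [304.6 246.7] [341. 438.]
0.019 [304.8 245.2] [342. 430.]
0.038 [305.5 239.4] [345. 397.]
0.043 [305.6 237.9] [346. 388.]
0.046 [305.7 237. ] [347. 383.]
0.07 [306.6 229.5] [352. 340.]
239 305 306 [0.589  0.1697 0.0442]
240 305 306 [0.589  0.1699 0.0411]
241 305 306 [0.5911 0.1707 0.0401]
242 305 306 [0.5903 0.1708 0.0361]
243 304 306 [0.5897 0.1697 0.0325]
244 304 306 [0.5917 0.1698 0.0298]
245 303 306 [0.5904 0.1696 0.0258]
246 303 306 [0.5904 0.1695 0.0218]
247 303 306 [0.5905 0.1698 0.0192]
248 304 306 [0.5912 0.1714 0.0183]
stand x,y mm [1.58 2.34] tip z 68.9 F stand [-0.3  0.  -1.6] t 18.425
```

The pin stands free in the tray (depth 14–46 mm at the bore axis, head at crop (343,445)). Withdraw straight up.

Emit:
jog_arm --motion "0 0 0 -0.02 0 0 0; 0 0 0 -0.05 0 0 0; 0 0 0 -0.09 0 0 0; 0 0 0 -0.14 0 0 0; 0 0 0 -0.2 0 0 0"

```text
time: 19.05
tool_pos: [0.5921, 0.1676, 0.2394]
tool_rot: [0.0, 0.794, 0.608, 0.0]
contact_force: [0.5, 0.7, -1.5]
gripper_width: 0.164
grasp_force: 61.5
```

```bash
python3 -c "
from h import *
st();print(state()['gripper_width'],go([.566,-.2735,.236],1.7218))"
```

```text
stand x,y mm [1.83 2.42] tip z 171.42 F stand [ 0.3  0.8 -1.5] t 19.05
0.16411714670274233 (array([-0.8651,  0.1802,  0.0068]), np.float64(-0.277), np.float64(1.3063))
```

Emit:
jog_arm --motion "0 -0.865 0.18 0 0 0 -0.277; 0 -0.865 0.18 0 0 0 -0.277; 0 -0.865 0.18 0 0 0 -0.277; 0 -0.865 0.18 0 0 0 -0.277; 0 -0.865 0.18 0 0 0 -0.277"

```text
time: 19.68
tool_pos: [0.5742, -0.1393, 0.2395]
tool_rot: [0.001, 0.652, 0.759, 0.001]
contact_force: [0.4, 0.5, -1.5]
gripper_width: 0.169
grasp_force: 61.6
```

```bash
python3 -c "
from h import *
print(go([.566,-.2735,.236],1.7218))"
```

```text
(array([-0.2629, -0.0568,  0.0071]), np.float64(0.0002), np.float64(1.722))
```

Emit:
jog_arm --motion "0 -0.263 -0.057 0 0 0 0; 0 -0.263 -0.057 0 0 0 0; 0 -0.263 -0.057 0 0 0 0; 0 -0.263 -0.057 0 0 0 0; 0 -0.263 -0.057 0 0 0 0"

```text
time: 20.3
tool_pos: [0.5663, -0.2702, 0.2379]
tool_rot: [0.0, 0.651, 0.759, 0.0]
contact_force: [0.5, 0.1, -1.0]
gripper_width: 0.163
grasp_force: 61.6
```

Emit:
jog_arm --motion "0 0 0 0 0 0 0; 0 0 0 0 0 0 0; 0 0 0 0 0 0 0; 0 0 0 0 0 0 0; 0 0 0 0 0 0 0"

```text
time: 20.92
tool_pos: [0.5658, -0.2716, 0.2372]
tool_rot: [-0.0, 0.652, 0.758, 0.0]
contact_force: [-0.1, -0.0, -0.6]
gripper_width: 0.165
grasp_force: 61.6
```

```bash
python3 - <<'E'
from h import *
print(state()["tool_pos"],go([.566,-.2735,.15],1.7218))
f=grab_frame("scene")
# same-height tip check vs. lift picture by network
for t in("punch_tip","punch"):print(t,[(round(d["p"],2),np.round(d["at"],3).tolist()) for d in place_of("scene",t)[:2]])
print(w2p(f,[state()["tool_pos"]-[0,0,.068]]))
m=masked(f,(0,120,50),(8,255,255),(110,60,170,150));ys,xs=np.nonzero(m);print(xs.mean(),ys.mean(),ys.max(),xs[ys==ys.max()].mean())
E
```

```text
[ 0.56581665 -0.27160095  0.23721875] (array([-0.0038, -0.0002,  0.1744]), np.float64(-0.0), np.float64(1.7218))
punch_tip [(0.53, [0.566, -0.273, 0.166])]
punch [(0.74, [0.562, -0.272, 0.168])]
[[139.50576143 145.96204945]]
134.5438596491228 116.66666666666667 122 136.0
```

Emit:
jog_arm --motion "0 -0.004 0 0.05 0 0 0; 0 -0.004 0 0.12 0 0 0; 0 -0.004 0 0.165 0 0 0; 0 -0.004 0 0.165 0 0 0; 0 -0.004 0 0.165 0 0 0"

```text
time: 21.7
tool_pos: [0.5669, -0.2741, 0.1562]
tool_rot: [0.001, 0.652, 0.758, 0.0]
contact_force: [0.8, -0.5, -0.9]
gripper_width: 0.169
grasp_force: 61.5
```

Emit:
jog_arm --motion "0 0 0 0.008 0 0 0; 0 0 0 0.016 0 0 0; 0 0 0 0.024 0 0 0; 0 0 0 0.032 0 0 0; 0 0 0 0.04 0 0 0"

```text
time: 22.32
tool_pos: [0.5661, -0.2735, 0.1343]
tool_rot: [-0.0, 0.652, 0.758, -0.0]
contact_force: [-0.0, -1.0, -1.5]
gripper_width: 0.17
grasp_force: 61.6
```

```bash
python3 -c "
from h import *
print(state()['contact_force'],go([.566,-.2735,.079],1.7218))"
```

```text
[-0.04910752 -1.04146639 -1.45348634] (array([ 1.000e-04, -1.000e-04,  1.107e-01]), np.float64(-0.0), np.float64(1.7218))
```

Emit:
jog_arm --motion "0 0 0 0.03 0 0 0; 0 0 0 0.06 0 0 0; 0 0 0 0.09 0 0 0; 0 0 0 0.105 0 0 0; 0 0 0 0.105 0 0 0"

```text
time: 22.95
tool_pos: [0.5656, -0.2733, 0.0811]
tool_rot: [-0.001, 0.652, 0.758, -0.0]
contact_force: [0.2, -0.9, -1.2]
gripper_width: 0.163
grasp_force: 61.6
```

Emit:
jog_arm --motion "0 0 0 0.001 0 0 0; 0 0 0 0.002 0 0 0; 0 0 0 0.003 0 0 0; 0 0 0 0.003 0 0 0; 0 0 0 0.003 0 0 0"

```text
time: 23.58
tool_pos: [0.5662, -0.2736, 0.0808]
tool_rot: [0.0, 0.652, 0.758, 0.0]
contact_force: [0.5, -0.5, -1.2]
gripper_width: 0.163
grasp_force: 61.6
```

Emit:
jog_arm --motion "0 0 0 0.001 0 0 0; 0 0 0 0.002 0 0 0; 0 0 0 0.003 0 0 0; 0 0 0 0.004 0 0 0; 0 0 0 0.0045 0 0 0"

```text
time: 24.2
tool_pos: [0.5661, -0.2736, 0.0784]
tool_rot: [-0.0, 0.652, 0.758, -0.0]
contact_force: [0.3, -0.5, -1.5]
gripper_width: 0.165
grasp_force: 61.6
```

Emit:
jog_arm --motion "30 0 0 0 0 0 0; 65 0 0 0 0 0 0; 65 0 0 0 0 0 0; 65 0 0 0 0 0 0; 65 0 0 0 0 0 0"

```text
time: 24.82
tool_pos: [0.5662, -0.2736, 0.0785]
tool_rot: [0.0, 0.652, 0.758, 0.0]
contact_force: [0.4, 0.3, -0.4]
gripper_width: 0.649
grasp_force: 0.0
```

Emit:
jog_arm --motion "70 0 0 -0.05 0 0 0; 70 0 0 -0.12 0 0 0; 70 0 0 -0.2 0 0 0; 70 0 0 -0.3 0 0 0; 70 0 0 -0.3 0 0 0"

```text
time: 25.45
tool_pos: [0.5687, -0.2752, 0.2351]
tool_rot: [0.005, 0.652, 0.758, 0.001]
contact_force: [-0.7, 0.1, -0.1]
gripper_width: 0.703
grasp_force: 0.0
```

```bash
python3 - <<'E'
from h import *
f=grab_frame("scene");P=cloud(f)
m=masked(f,(0,120,50),(8,255,255),(120,140,165,185));ys,xs=np.nonzero(m)
for r in sorted(set(ys))[::3]:print(r,xs[ys==r].min(),xs[ys==r].max(),np.nanmedian(P[r,xs[ys==r]],0).round(3))
for c in("scene","top"):
  for t in("punch","thick_punch","awl","rack"):print(c,t,[(round(d["p"],2),np.round(d["at"],3).tolist()) for d in place_of(c,t)[:1]])
m=masked(f,(12,90,30),(35,255,255),(295,235,318,262));print("pin px",np.argwhere(m).mean(0),m.astype(bool).sum())
E
```

```text
158 141 144 [ 0.559 -0.274  0.129]
161 140 144 [ 0.571 -0.268  0.128]
164 140 145 [ 0.57  -0.269  0.118]
167 141 145 [ 0.571 -0.27   0.109]
170 140 146 [ 0.571 -0.271  0.1  ]
173 141 147 [ 0.572 -0.268  0.091]
176 144 146 [ 0.571 -0.267  0.082]
scene punch [(0.73, [0.556, -0.207, -0.003])]
scene thick_punch [(0.37, [0.654, 0.431, 0.004])]
scene awl []
scene rack [(0.81, [0.556, -0.204, -0.004])]
top punch []
top thick_punch [(0.6, [0.54, -0.137, 0.009])]
top awl [(0.56, [0.551, -0.205, 0.012])]
top rack [(0.73, [0.383, 0.416, 0.0])]
pin px [244.21428571 304.96428571] 28
```

Emit:
jog_arm --motion "70 0 0 0 0 0 0; 70 0 0 0 0 0 0; 70 0 0 0 0 0 0; 70 0 0 0 0 0 0; 70 0 0 0 0 0 0"

```text
time: 26.52
tool_pos: [0.5662, -0.2736, 0.2286]
tool_rot: [0.0, 0.652, 0.758, 0.0]
contact_force: [0.6, -0.4, 0.3]
gripper_width: 0.702
grasp_force: 0.0
```

```bash
python3 -c "from plant import *;print(job_done())"
```

```text
the job is handed in; nothing more can be done
None
```

The pin dropped into the catch tray, with wrist force at or below about 11 N in every reading, and the red punch is back in its hole; the job was handed in at about 26.5 s. The punch went into the plate hole and bore on the first try, so I never made a separate move to swing the plate.

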